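# Stack the drained procedure tubs over the loaded one

### The arm

A 7-joint arm with a two-finger parallel gripper is mounted at the origin on the work surface. World frame = base frame: x ahead of the robot, y to its left, z up, the work surface at z = 0. Lengths are in m, angles in rad, forces in N, time in s.
With the tool pointing down it reaches from about 0.375 to 0.925 m from the base axis. Payload 3.1 kg.
Tool frame: the origin (TCP) lies at the very end of the fingers, on their centre line; the grasp point (between the pads) lies 19 mm behind it; z points along the fingers, y is the line along which they close (so a half turn about z gives the same grasp; the last joint's range is limited). The gripper opens to 85 mm and grips with 20 to 120 N. Pads are 22 mm wide; open, the fingers measure 114 mm over their backs; the gripper's body (76 mm by 85 mm) begins 54 mm behind the grasp point. The pads swing forward as they close: fully open they stand 13 mm farther back than shut.
Start: joints at [-1.215, 0.383, 0.044, 1.598, -0.018, 1.161, -0.05], TCP at [0.285, 0.584, 0.209] pointing down, gripper open.
Joint ranges: [-2.61, 2.61], [-0.41, 2.15], [-1.48, 1.57], [0, 2.5], [-1.57, 4.71], [0.05, 1.97], [-2.85, 2.85]. Speed limits (rad/s): [2.79, 2.79, 3.14, 3.14, 3.14, 3.14, 3.14].

### API

Orientations are given as a unit quaternion [x, y, z, w].
In Python, from bench import ctrl, vision, jaws, kin gives the robot as it stands (ctrl), with the cameras (vision), the gripper (jaws) and the kinematics (kin). Calls block until the motion is done:
- ctrl.move_ptp(position, orientation): joint-space move of the TCP to a pose.
- ctrl.movel(position, orientation=None, speed=0.15): straight line of the TCP; orientation=None keeps the orientation; speed is the mean speed in m/s.
- ctrl.move_j(angles): joint-space move.
- jaws.move_gripper(opening, effort=None): finger opening in m; effort is the grip in N (None keeps the last); returns when the fingers have stopped.
- ctrl.pause(seconds).
- kin.inverse_kinematics(position, orientation): joint angles nearest the present ones, or None.
- ctrl.get_state(): the state.
- vision.read_camera(name): name is "scene" or "top" or "wrist"; returns the picture (400x640x3 uint8, red, green, blue); there is no depth.
- vision.camera_params(name): a dict with "K" (3x3 intrinsics, pixels), "camera_from_world" (4x4, takes a point from world to camera coordinates). Camera axes: x right, y down, z forward; pixel columns grow to the right and rows downward; lengths in m; the calibration is good to about 2 mm. A picture is of the moment at which its call begins: read the wrist's pose just before it. camera_params takes no time and is no camera call; for the wrist camera it gives the pose at the moment of the call.
A pose or a line that the arm cannot do raises ctrl.MotionError and nothing moves.
- ctrl.sign_off(): hands the job in; it is judged then, once.
The state is a dict: "time_s": time; "qpos": joint angles; "joint_vel": joint speeds; "effort": joint torques, N m; "eef_pos": TCP position; "tcp_rot": TCP orientation; "ft_force": force on the tool from outside, world axes, zero at the start; "ft_torque": the same for the moment, N m; "finger_gap": finger opening in m; "grasp_force": force on a finger pad.
Only numpy, scipy, OpenCV 4.12 (cv2) and the standard library are available. Lean on these libraries where they do the work, as an engineer would, in place of code of your own. Each camera call takes 0.05 s, during which the arm holds its last target. There are 200 camera calls.

### The job

The white tub on the counter holds a packed instrument cassette. Take the blue tub off the sloping draining rack and set it on the white tub, then set the green tub on the blue one, each turned end for end to the tub below it so that it stacks on the lugs instead of nesting down inside. Set them down gently and let go, the stack level, straight and fully seated; leave the white tub standing where it is and do not disturb the other things on the counter.

Things in the scene. Friction and masses are not known exactly. Their poses are not given: they have to be found in the camera images.
- white_tub: White stack-nest tub, 184 long (x) x 68 wide (y) x 56 high, level on the counter (z = 0), any heading, 0.2 kg, holds the cassette. Origin: centre of its underside; z out of its mouth. All three tubs have this shape. The rim at the +x end is ORANGE. The rim band is upright outside, 14 tall (z 42 to 56): grip it across the 68 width at mid-length. Underside 164 x 51, walls 2.5, leaning out.
- white_front (a point): Top middle of the white tub's orange rim (x 88.75, y 0, z 56 in its tub). Each tub has lugs inside its mouth, 6 below the rim top, reaching 22 inward: one mid orange end, two in the plain end's corners. Orange end over the plain end below (yaw + pi): the upper tub rests on the lugs, underside 50 above underside, 3 play in x and y. Orange over orange: it nests, only about 30 up: wrong.
- blue_tub: Blue tub, same shape and axes as white_tub, empty, 0.12 to 0.26 kg. Starts on the draining rack, mouth up, its z tilted 30 degrees from vertical towards the robot, its length up the slope, orange end at the low edge; over 40 clear on both long sides. It goes in the middle of the stack, turned end for end to white.
- blue_front (a point): Top middle of the blue tub's orange rim: tub coordinates x 88.75, y 0, z 56 mm.
- green_tub: Green tub, same shape and axes as white_tub, empty, 0.12 to 0.26 kg. Starts beside the blue one on the rack, tilted alike, orange end at the high edge; which of the two is left or right varies. It goes on top of the stack, turned end for end to blue, so facing as white does.
- green_front (a point): Top middle of the green tub's orange rim: tub coordinates x 88.75, y 0, z 56 mm.
- rack: Fixed aluminium draining rack, 300 wide (y), about 190 deep, 30 degree slope facing -x of its frame (towards the robot): low edge with a 13 lip near the robot, high edge (110 high) away. Origin: on the counter under mid-slope, where the slope is 62 high. The tubs lie about 75 to either side of its middle against the lip, a 12 high rib between them.
- cassette: Steel instrument cassette 104 x 38 x 22 lying in the white tub, lengthwise; origin: centre of its underside. Stays there.
- canister: White wipes canister with blue label, diameter 90, 190 tall, standing; origin: centre of its underside. Bystander.
- spray: White bottle with red cap, diameter 68, 200 tall, standing; origin: centre of its underside. Bystander.
- cup: Clear cup, diameter 72, 85 tall, standing; origin: centre of its underside. Bystander.
- timer: White timer, 60 x 90 x 50 high, standing; origin: centre of its underside. Bystander.
- wrapped_set: Blue flat instrument box, 200 (x) x 120 x 35 high; origin: centre of its underside. Bystander.
- jar: Glass jar with a steel cap, diameter 80, 110 tall, standing; origin: centre of its underside. Bystander.

How it is judged:
By the outcome, as a careful person would: the job done as asked, in the order asked, and still so for the second after the job is handed in, with the robot touching nothing.
It also fails if it takes over 58 s, if anything falls off the work surface, if the arm or the gripper's body presses on something with over 40 N, if the wrist force passes 120 N, or if a joint passes its speed limit or range.

## Working session

There is one attempt and no reset: what is moved stays moved. The work goes in short steps, each a Python script; the robot and the scene stay as the last script left them, time stands still between calls to the robot, and variables do not carry over. Pictures are saved under pics/ and viewed, at most 10 in all, crops included, and the job is handed in when it is done.

```bash
ls; mkdir -p pics
python3 - <<'E'
from bench import ctrl, vision, jaws, kin
import cv2,numpy as np
for n in ["scene","top"]:
    im=vision.read_camera(n); cv2.imwrite(f"pics/{n}0.png",im[:,:,::-1]); p=vision.camera_params(n)
    print(n,np.round(p["K"],1).tolist(),np.round(p["camera_from_world"],3).tolist())
s=ctrl.get_state();print(s["time_s"],s["tcp_rot"],s["eef_pos"])
E
```

```text
bench.py
pics
scene [[373.0, 0.0, 322.7], [0.0, 373.0, 204.1], [0.0, 0.0, 1.0]] [[-0.798, 0.602, 0.0, 0.46], [0.34, 0.451, -0.826, -0.099], [-0.497, -0.659, -0.564, 1.399], [0.0, 0.0, 0.0, 1.0]]
top [[420.8, 0.0, 323.6], [0.0, 420.8, 205.1], [0.0, 0.0, 1.0]] [[0.023, -0.999, 0.022, -0.035], [-0.988, -0.026, -0.153, 0.555], [0.153, -0.018, -0.988, 1.341], [0.0, 0.0, 0.0, 1.0]]
0.1 [ 2.24902173e-01  9.74380612e-01 -1.17811348e-03 -2.19433440e-04] [0.28452082 0.58340725 0.2076855 ]
```

View pics/scene0.png

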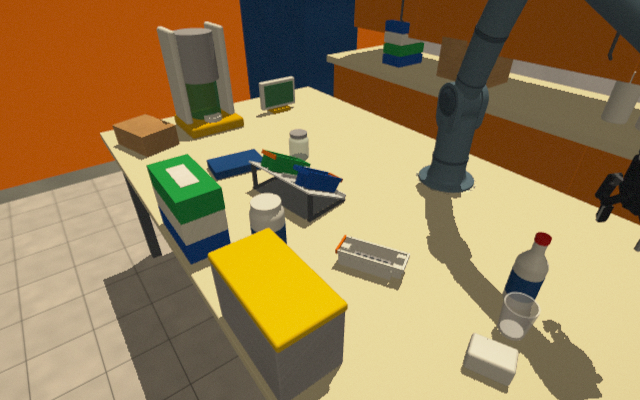

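View pics/top0.png

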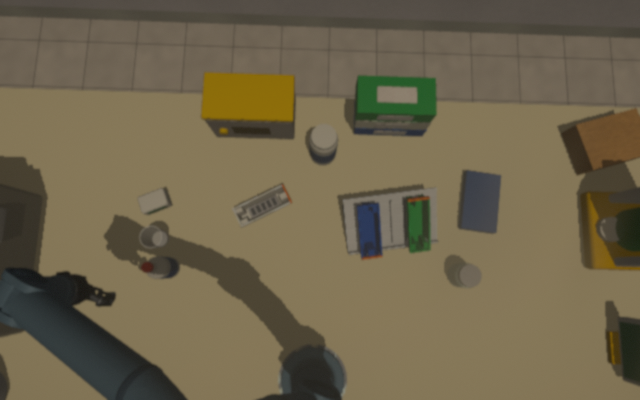

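The top view shows the rack at about (390,220). Blue is at (369,230) with its orange end low, and green is at (418,224) with its orange end high. White is at (262,205) with its orange end at (287,193). The path between them looks clear. Next I'll take coarse poses from the top camera.

```bash
cat > h.py <<'E'
import cv2,numpy as np
from scipy.spatial.transform import Rotation as R
def ray(p,uv):
    K=np.array(p["K"]);T=np.array(p["camera_from_world"]);r=T[:3,:3]
    d=r.T@np.linalg.inv(K)@np.array([uv[0],uv[1],1.]);return -r.T@T[:3,3],d
def onplane(p,uv,n,pt):
    o,d=ray(p,uv);n=np.array(n,float);return o+d*(n@(np.array(pt)-o))/(n@d)
def proj(p,X):
    T=np.array(p["camera_from_world"]);c=T[:3,:3]@np.array(X)+T[:3,3];q=np.array(p["K"])@c;return q[:2]/q[2]
E
python3 - <<'E'
from bench import ctrl, vision, jaws, kin
from h import *
im=cv2.imread("pics/top0.png");hsv=cv2.cvtColor(im,cv2.COLOR_BGR2HSV);p=vision.camera_params("top")
roi=np.zeros(im.shape[:2],np.uint8);roi[175:275,225:450]=1
def blobs(lo,hi,amin):
    m=cv2.inRange(hsv,lo,hi)*roi
    for c in cv2.findContours(m,0,2)[0]:
        if cv2.contourArea(c)>=amin:
            M=cv2.moments(c);print(M['m10']/M['m00'],M['m01']/M['m00'],cv2.contourArea(c),cv2.boundingRect(c),cv2.minAreaRect(c))
            yield c
print("blue");B=list(blobs((100,120,40),(130,255,255),200))
print("green");G=list(blobs((45,120,30),(85,255,255),200))
print("orange");O=list(blobs((3,130,90),(17,255,255),4))
for c in O:
    M=cv2.moments(c);u=(M['m10']/M['m00'],M['m01']/M['m00'])
    for z in (.056,.07,.15):print(u,z,onplane(p,u,(0,0,1),(0,0,z)))
cv2.imwrite("pics/crop.png",cv2.resize(im[170:275,225:450],None,fx=3.5,fy=3.5,interpolation=cv2.INTER_CUBIC))
w=vision.camera_params("wrist");s=ctrl.get_state()
Tc=np.linalg.inv(w["camera_from_world"]);Rt=R.from_quat(s["tcp_rot"]).as_matrix()
print(w["K"],"\ncam in tool",Rt.T@(Tc[:3,3]-s["eef_pos"]),"\n",np.round(Rt.T@Tc[:3,:3],3),"tool R\n",Rt.round(3))
E
```

```text
blue
366.07017543859644 224.65939238339752 389.5 (359, 206, 16, 39) ((366.3896789550781, 224.67587280273438), (37.78569412231445, 13.785551071166992), 85.2363510131836)
green
414.96790757381257 219.98459563543003 389.5 (408, 201, 14, 40) ((414.5, 220.5), (39.0, 13.0), 90.0)
orange
371.4518518518518 257.1259259259259 22.5 (363, 255, 19, 5) ((371.9300231933594, 257.010009765625), (2.262742042541504, 18.243356704711914), 81.8698959350586)
418.0 198.7979797979798 33.0 (408, 197, 21, 5) ((418.0436706542969, 198.82754516601562), (2.7093560695648193, 20.221050262451172), 82.40535736083984)
286.5679012345679 193.72839506172838 13.5 (283, 185, 9, 17) ((286.2000427246094, 193.3999786376953), (17.8885440826416, 1.7888542413711548), 63.43495178222656)
(371.4518518518518, 257.1259259259259) 0.056 [ 0.38870909 -0.17837157  0.056     ]
(371.4518518518518, 257.1259259259259) 0.07 [ 0.38824    -0.17648452  0.07      ]
(371.4518518518518, 257.1259259259259) 0.15 [ 0.3855595 -0.1657014  0.15     ]
(418.0, 198.7979797979798) 0.056 [ 0.58244868 -0.3305154   0.056     ]
(418.0, 198.7979797979798) 0.07 [ 0.57997733 -0.32705597  0.07      ]
(418.0, 198.7979797979798) 0.15 [ 0.56585527 -0.30728779  0.15      ]
(286.5679012345679, 193.72839506172838) 0.056 [0.58776748 0.10063135 0.056     ]
(286.5679012345679, 193.72839506172838) 0.07 [0.58524115 0.09963494 0.07      ]
(286.5679012345679, 193.72839506172838) 0.15 [0.57080499 0.09394117 0.15      ]
[[348.01490999   0.         320.82672231]
 [  0.         348.01490999 201.87257572]
 [  0.           0.           1.        ]] 
cam in tool [ 0.07888289  0.00041083 -0.16565363] 
 [[-0.001 -0.95  -0.312]
 [ 1.    -0.001 -0.   ]
 [-0.    -0.312  0.95 ]] tool R
 [[-0.899  0.438 -0.001]
 [ 0.438  0.899 -0.002]
 [-0.    -0.002 -1.   ]]
```

View pics/crop.png

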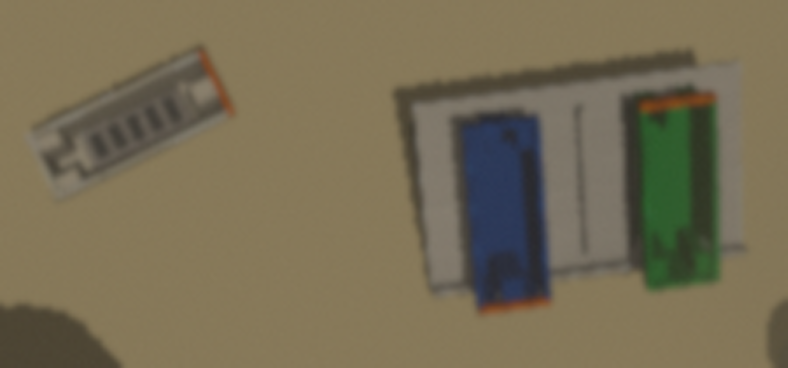

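```bash
cat >> h.py <<'E'
def frame(x,z):
    x=np.array(x,float);z=np.array(z,float);z/=np.linalg.norm(z);x-=z*(x@z);x/=np.linalg.norm(x)
    return np.column_stack([x,np.cross(z,x),z])   # tub frame
def toolq(F,k):  # tool z = -tub z, tool x = k*tub x
    x=k*F[:,0];z=-F[:,2];return R.from_matrix(np.column_stack([x,np.cross(z,x),z])).as_quat()
ZG=.024   # tub z of TCP when gripping
E
cat > plan.py <<'E'
from h import *
psi=np.radians(8.0);ex=np.array([np.cos(psi),np.sin(psi),0]);up=np.array([0,0,1.])
sl=ex*np.cos(np.pi/6)+up*.5; nz=-ex*.5+up*np.cos(np.pi/6)
FB=frame(-sl,nz);FG=frame(sl,nz)
E
python3 - <<'E'
from bench import ctrl, vision, jaws, kin
from plan import *
p=vision.camera_params("top")
f=lambda u,v,z:onplane(p,(225+u/3.5,170+v/3.5),(0,0,1),(0,0,z))
a=f(48.5,167,.056);b=f(218,81,.056);print("white",a,b,np.linalg.norm(a-b),np.degrees(np.arctan2(*(b-a)[1::-1])))
l=f(745,247,.02)-f(435,293,.02);print("rack yaw",np.degrees(np.arctan2(l[0],-l[1])))
bo=onplane(p,(371.5,257.1),(0,0,1),(0,0,.0615));go=onplane(p,(418,198.8),(0,0,1),(0,0,.1505))
B=bo-FB@[.08875,0,.056];G=go-FG@[.08875,0,.056];print("B",B,"G",G)
# independent check: other ends
for n,F,O,uv in(("blue far",FB,B,(498,116)),("green near",FG,G,(682,284))):
    print(n,proj(p,O+F@[-.092,0,.056]),225+uv[0]/3.5,170+uv[1]/3.5)
w=(b-a)/np.linalg.norm(b-a);W=(a+b)/2;W[2]=0
FW=frame(w,up)
np.savez("est0.npz",B=B,G=G,W=W,FW=FW)
q0=ctrl.get_state()["qpos"]
for k in(1,-1):
    qb=toolq(FB,k);qw=toolq(FW,-k);qg=toolq(FG,k);qw2=toolq(FW,k)
    for n,P,q in(("Bview",B+FB@[0,0,ZG+.12],qb),("Bgrip",B+FB@[0,0,ZG],qb),("Blift",B+FB@[0,0,ZG+.1],qb),
       ("Wview",W+[0,0,.15],qw),("Bplace",W+[0,0,.05+ZG],qw),("Bhigh",W+[0,0,.25],qw),
       ("Ggrip",G+FG@[0,0,ZG],qg),("Gview",G+FG@[0,0,ZG+.12],qg),("Gplace",W+[0,0,.1+ZG],qw2),("Ghigh",W+[0,0,.30],qw2)):
        s=kin.inverse_kinematics(P,q);print(k,n,P.round(3),None if s is None else np.round(s,2))
E
```

```text
white [0.50498562 0.25151102 0.056     ] [0.58977265 0.09836197 0.056     ] 0.17505277496203883 -61.030024716976044
rack yaw 9.72371139647682
B [ 0.49244989 -0.16319022  0.05737758] G [ 0.51737649 -0.31396413  0.05762758]
blue far [368.62906326 204.60588263] 367.2857142857143 203.14285714285714
green near [418.44400073 251.28488115] 419.8571428571429 251.14285714285714
1 Bview [ 0.421 -0.173  0.182] [-0.41 -0.39  0.83  2.43  0.01  0.54  2.15]
1 Bgrip [ 0.481 -0.165  0.078] [ 1.37  0.25 -0.97  2.35 -0.37  0.22  2.51]
1 Blift [ 0.431 -0.172  0.165] [-0.38 -0.3   0.83  2.43 -0.16  0.48  2.31]
1 Wview [0.547 0.175 0.15 ] [-0.73  0.32  0.41  1.85 -0.15  1.    0.25]
1 Bplace [0.547 0.175 0.074] [-0.72  0.42  0.41  1.9  -0.22  0.86  0.3 ]
1 Bhigh [0.547 0.175 0.25 ] [-0.74  0.21  0.42  1.75 -0.09  1.19  0.21]
1 Ggrip [ 0.505 -0.316  0.078] [-0.09  0.47  0.93  2.17 -1.31  0.79  0.33]
1 Gview [ 0.446 -0.324  0.182] [-0.86 -0.38  1.55  2.18 -0.04  0.62 -0.65]
1 Gplace [0.547 0.175 0.124] [-1.35  0.82  1.37  1.9  -0.88  1.21 -2.3 ]
1 Ghigh [0.547 0.175 0.3  ] [-1.43  0.46  1.4   1.71 -0.47  1.37 -2.59]
-1 Bview [ 0.421 -0.173  0.182] [-0.41 -0.39  0.83  2.43  0.01  0.54 -0.99]
-1 Bgrip [ 0.481 -0.165  0.078] [-0.71  0.33  1.27  2.42 -1.39  0.61  0.24]
-1 Blift [ 0.431 -0.172  0.165] [-0.38 -0.3   0.83  2.43 -0.16  0.48 -0.83]
-1 Wview [0.547 0.175 0.15 ] [-1.36  0.76  1.38  1.88 -0.8   1.22 -2.35]
-1 Bplace [0.547 0.175 0.074] [-1.33  0.96  1.37  1.93 -1.03  1.21 -2.21]
-1 Bhigh [0.547 0.175 0.25 ] [-1.41  0.55  1.39  1.78 -0.56  1.3  -2.52]
-1 Ggrip [ 0.505 -0.316  0.078] [ 1.42  0.44 -0.8   2.1  -0.21  0.38  2.62]
-1 Gview [ 0.446 -0.324  0.182] [ 1.78  0.19 -1.02  2.11 -0.42  0.65  2.8 ]
-1 Gplace [0.547 0.175 0.124] [-0.73  0.35  0.41  1.87 -0.17  0.95  0.27]
-1 Ghigh [0.547 0.175 0.3  ] [-0.75  0.18  0.42  1.69 -0.07  1.29  0.19]
```

The coarse fixes agree: the far-end reprojections match within 2 px, and the z values match the rack geometry. Next come wrist views of white and blue.

Run:
```python
from bench import ctrl, vision, jaws, kin
from plan import *
import pickle
e=np.load("est0.npz");W,FW,B,G=e["W"],e["FW"],e["B"],e["G"]
qw=toolq(FW,-1)
def snap(n):
    p=vision.camera_params("wrist");im=vision.read_camera("wrist");cv2.imwrite(f"pics/{n}.png",im[:,:,::-1]);pickle.dump(p,open(f"{n}.pkl","wb"))
t=lambda m:print(m,ctrl.get_state()["time_s"],np.round(ctrl.get_state()["qpos"],2))
s=ctrl.get_state();P=np.array(s["eef_pos"]);P[2]=.30
ctrl.movel(P,speed=.25);t("up")
ctrl.move_ptp(W+[0,0,.18],qw);t("W");ctrl.pause(.15);snap("w1")
Fd=frame(-ex,up);qd=toolq(Fd,1)
ctrl.move_ptp(np.append((B+FB@[0,0,.05])[:2],.27),qd);t("B");ctrl.pause(.15);snap("b1")
for n,P,F,k in(("Bg",B,FB,1),("Gg",G,FG,-1)):
  for dz in (0,.05,.1,.12,.15):
    x=kin.inverse_kinematics(P+F@[0,0,ZG]+[0,0,dz],toolq(F,k));print(n,dz,None if x is None else np.round(x,2))
cv2.imwrite("pics/wb.png",np.hstack([cv2.imread("pics/w1.png"),cv2.imread("pics/b1.png")])[:,::1])
i=cv2.imread("pics/wb.png");cv2.imwrite("pics/wb.png",cv2.resize(np.vstack([i[:,:640],i[:,640:]]),(480,600)))
```

```text
up 0.6167 [-1.22  0.32  0.05  1.49 -0.02  1.33 -0.05]
W 2.4333 [-0.76  0.28  0.44  1.83 -0.14  1.06  0.24]
B 4.175 [-0.34  0.02  0.61  1.91 -0.01  1.22  1.99]
Bg 0 [ 1.2   0.2  -0.79  2.35 -0.61  0.24  2.73]
Bg 0.05 [-0.69 -0.06  1.14  2.39 -0.63  0.4   2.71]
Bg 0.1 [-0.47 -0.19  0.86  2.35 -0.26  0.49  2.33]
Bg 0.12 [-0.43 -0.23  0.8   2.32 -0.18  0.53  2.24]
Bg 0.15 [-0.39 -0.28  0.73  2.29 -0.11  0.6   2.15]
Gg 0 [ 1.24  0.38 -0.6   2.11 -0.48  0.4   2.84]
Gg 0.05 [ 1.25  0.28 -0.6   2.09 -0.47  0.51  2.79]
Gg 0.1 [ 1.07  0.17 -0.39  2.06 -0.55  0.63  2.81]
Gg 0.12 [ 0.87  0.13 -0.17  2.05 -0.59  0.69  2.82]
Gg 0.15 [ 0.46  0.08  0.26  2.04 -0.61  0.76  2.82]
```

View pics/wb.png

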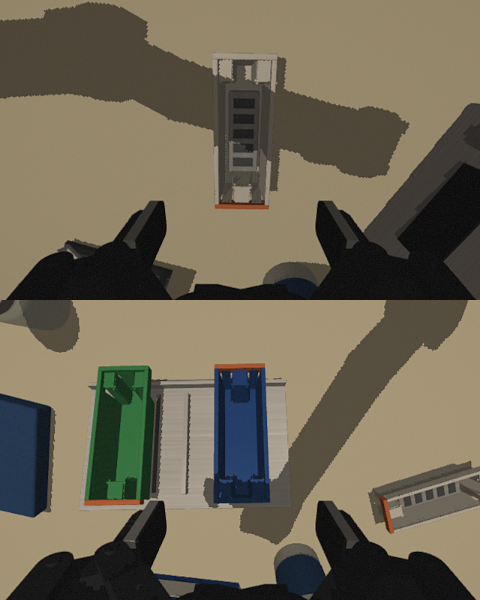

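White is at wb (245,130) with its orange rim at the bottom (242,206). Blue is at (242,433) with its orange end at the top (240,366). Green is at (118,435) with its orange end at the bottom, and all outlines are clear. Next I'll measure the rim outlines on their planes and check which grip pitches the arm can reach.

```bash
cat >> h.py <<'E'
def rim(im,p,O,F,kind,col_only=False):
    """outline of rim in tub coords (mm) about estimate O,F ; returns minAreaRect centre,size,angle"""
    s=4 # px per mm
    K=np.array(p["K"]);T=np.array(p["camera_from_world"])
    P=np.zeros((3,3)) # homography tub-rim mm-px -> image
    A=np.column_stack([F[:,0]/1000/s,F[:,1]/1000/s,O+F@[-.14,-.07,.056]])
    H=K@(T[:3,:3]@A+np.outer(T[:3,3],[0,0,1]))
    w=cv2.warpPerspective(im,H,(280*s,140*s),flags=cv2.INTER_LINEAR|cv2.WARP_INVERSE_MAP)
    hsv=cv2.cvtColor(w,cv2.COLOR_BGR2HSV)
    org=cv2.inRange(hsv,(3,150,70),(16,255,255))
    m={"blue":lambda:cv2.inRange(hsv,(100,110,15),(130,255,255)),"green":lambda:cv2.inRange(hsv,(45,110,15),(85,255,255)),
       "white":lambda:cv2.inRange(hsv,(0,0,60),(180,60,255))}[kind]()
    m=cv2.morphologyEx(m|org,cv2.MORPH_CLOSE,np.ones((9,9)));m=cv2.morphologyEx(m,cv2.MORPH_OPEN,np.ones((9,9)))
    c=max(cv2.findContours(m,0,2)[0],key=cv2.contourArea)
    (cx,cy),(a,b),g=cv2.minAreaRect(c)
    if a<b:a,b,g=b,a,g-90
    g=(g+90)%180-90
    cv2.drawContours(w,[cv2.boxPoints(((cx,cy),(a,b),g)).astype(int)],0,(0,255,255),1)
    return np.array([cx/s-140,cy/s-70]),(a/s,b/s),g,w
def refine(im,p,O,F,kind):
    for i in range(2):
        c,sz,g,w=rim(im,p,O,F,kind);O=O+F@[c[0]/1000,c[1]/1000,0]
        F=F@R.from_euler("z",g,degrees=True).as_matrix();print(kind,i,"shift",c.round(1),"size",np.round(sz,1),"rot",round(g,2))
    return O,F,w
E
python3 - <<'E'
from bench import ctrl, vision, jaws, kin
from plan import *
import pickle
e=np.load("est0.npz");W,FW,B,G=e["W"],e["FW"],e["B"],e["G"]
L=lambda n:(cv2.imread(f"pics/{n}.png"),pickle.load(open(n+".pkl","rb")))
W,FW,a=refine(*L("w1"),W,FW,"white")
B,FB,b=refine(*L("b1"),B,FB,"blue")
G,FG,c=refine(*L("b1"),G,FG,"green")
print("W",W,"B",B,"G",G,"yaw",[np.degrees(np.arctan2(f[1,0],f[0,0])) for f in(FW,FB,FG)])
cv2.imwrite("pics/rect.png",cv2.resize(np.vstack([a,b,c]),None,fx=.35,fy=.35,interpolation=cv2.INTER_AREA))
np.savez("est1.npz",B=B,G=G,W=W,FW=FW,FB=FB,FG=FG)
def tq(F,k,d): # tool pitched about tub y so it leans toward k' : d deg away from tub z
    f=F@R.from_euler("y",d,degrees=True).as_matrix();return toolq(f,k),f
for d in(0,8,15,20,25):
  for n,P,F,k,sg in(("Bg",B,FB,1,-1),("Bg+5",B+[0,0,.05],FB,1,-1),("Bg+10",B+[0,0,.1],FB,1,-1),("Gg",G,FG,-1,1),("Gg+10",G+[0,0,.1],FG,-1,1),("Gp",W+[0,0,.1],FW,-1,1),("Bp+10",W+[0,0,.15],FW,-1,1)):
    q,f=tq(F,k,sg*d);x=kin.inverse_kinematics(P+F@[0,0,.048]-f@[0,0,.026],q);print(d,n,None if x is None else np.round(x,2))
E
```

```text
white 0 shift [-2.2  4.6] size [183.9  69.3] rot -0.72
white 1 shift [0.1 0.1] size [183.8  69.2] rot 0.0
blue 0 shift [-2.6 -0.5] size [185.2  68. ] rot 0.94
blue 1 shift [0.  0.1] size [185.   67.8] rot 0.0
green 0 shift [1.9 0.3] size [185.1  78.5] rot 1.04
green 1 shift [0. 0.] size [185.   78.5] rot 0.0
W [0.5505375  0.17908296 0.        ] B [ 0.49465353 -0.16255183  0.05868877] G [ 0.51895127 -0.31340921  0.05857252] yaw [np.float64(-61.753718564632294), np.float64(-170.909591039236), np.float64(9.204713365853147)]
0 Bg [ 1.19  0.21 -0.79  2.35 -0.59  0.24  2.72]
0 Bg+5 [-0.69 -0.04  1.14  2.39 -0.66  0.41  2.75]
0 Bg+10 [-0.48 -0.19  0.86  2.34 -0.27  0.48  2.35]
0 Gg [ 1.41  0.44 -0.81  2.1  -0.2   0.37  2.62]
0 Gg+10 [ 1.06  0.18 -0.39  2.06 -0.55  0.63  2.82]
0 Gp [-0.69  0.36  0.37  1.86 -0.16  0.95  0.24]
0 Bp+10 [-0.69  0.29  0.36  1.82 -0.12  1.04  0.21]
8 Bg [-0.34  0.17  0.76  2.33 -0.76  0.46  2.77]
8 Bg+5 [-0.37  0.03  0.77  2.3  -0.43  0.52  2.46]
8 Bg+10 [-0.36 -0.09  0.72  2.26 -0.21  0.63  2.24]
8 Gg [ 0.6   0.32  0.04  2.07 -0.56  0.54  2.83]
8 Gg+10 [-0.09  0.
[... 517 characters left out ...]
.61  2.2  -0.35  0.62  2.33]
20 Bg+5 [-0.29  0.12  0.63  2.17 -0.22  0.73  2.21]
20 Bg+10 [-0.32  0.03  0.63  2.12 -0.12  0.84  2.12]
20 Gg [ 0.04  0.42  0.62  1.98 -0.53  0.74  2.71]
20 Gg+10 [-0.08  0.28  0.74  1.92 -0.38  0.92  2.57]
20 Gp [-0.57  0.45  0.45  1.81 -0.58  1.13  0.66]
20 Bp+10 [-0.58  0.38  0.46  1.77 -0.53  1.21  0.6 ]
25 Bg [-0.26  0.27  0.6   2.15 -0.28  0.71  2.24]
25 Bg+5 [-0.3   0.17  0.62  2.11 -0.18  0.81  2.16]
25 Bg+10 [-0.32  0.08  0.62  2.07 -0.1   0.92  2.09]
25 Gg [-0.01  0.46  0.65  1.94 -0.45  0.81  2.62]
25 Gg+10 [-0.1   0.32  0.74  1.87 -0.32  0.99  2.51]
25 Gp [-0.53  0.48  0.47  1.79 -0.66  1.19  0.74]
25 Bp+10 [-0.55  0.42  0.48  1.76 -0.62  1.27  0.68]
```

View pics/rect.png

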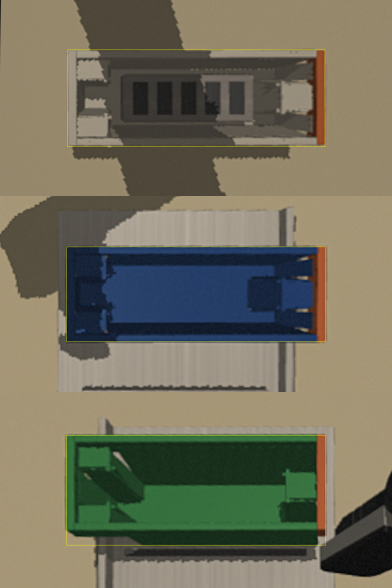

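```bash
cat >> plan.py <<'E'
from bench import ctrl, vision, jaws, kin
import pickle
D=17.
def grip(O,F,k,sg):  # TCP pose for tub pose O,F (tool pitched D deg about tub y)
    f=F@R.from_euler("y",sg*D,degrees=True).as_matrix();return O+F@[0,0,.048]-f@[0,0,.026],toolq(f,k)
def snap(n):
    p=vision.camera_params("wrist");im=vision.read_camera("wrist")[:,:,::-1].copy();cv2.imwrite(f"pics/{n}.png",im);pickle.dump(p,open(f"{n}.pkl","wb"));return im,p
def st(m):
    s=ctrl.get_state();print(m,"t",round(s["time_s"],2),"gap",round(s["finger_gap"],4),"gf",np.round(s["grasp_force"],1),"ft",np.round(s["ft_force"],1),"tq",np.round(s["ft_torque"],2),"p",np.round(s["eef_pos"],4),"q",np.round(s["qpos"],2));return s
E
python3 - <<'E'
from plan import *
e=np.load("est1.npz");B,FB=e["B"],e["FB"]
P,q=grip(B,FB,1,-1);z=np.array([0,0,1.])
ctrl.move_ptp(P+.09*z,q);st("above")
ctrl.movel(P,speed=.12);st("down")
jaws.move_gripper(.06,40);st("gripped")
ctrl.movel(P+.02*z,speed=.08);st("lift2")
ctrl.movel(P+.12*z,speed=.15);st("lift")
im,p=snap("b2")
s=ctrl.get_state()
d=np.array(s["eef_pos"])-P
c=rim(im,p,B+d,FB,"blue");print(c[:3]);cv2.imwrite("pics/b2r.png",cv2.resize(c[3],None,fx=.4,fy=.4));
cv2.imwrite("pics/b2c.png",cv2.resize(np.vstack([cv2.resize(im,(448,280)),cv2.resize(c[3],(448,224))]),None,fx=1,fy=1))
E
```

```text
above t 4.88 gap 0.0856 gf 0.0 ft [0.7 0.6 1.2] tq [ 0.07  0.22 -0.01] p [ 0.477  -0.165   0.1652] q [-0.32  0.02  0.65  2.17 -0.16  0.76  2.16]
down t 5.78 gap 0.0855 gf 0.0 ft [-0.2 -0.4  0.3] tq [-0.02  0.24  0.02] p [ 0.4781 -0.1656  0.0759] q [-0.25  0.2   0.61  2.23 -0.41  0.57  2.4 ]
gripped t 6.09 gap 0.0664 gf 43.9 ft [-2.6  0.9  5.5] tq [0.14 0.36 0.05] p [ 0.4777 -0.1652  0.0763] q [-0.25  0.2   0.61  2.23 -0.41  0.57  2.4 ]
lift2 t 6.49 gap 0.0665 gf 45.3 ft [-0.8 -0.2 -2.8] tq [-0.01  0.4   0.02] p [ 0.4766 -0.165   0.095 ] q [-0.28  0.16  0.64  2.22 -0.35  0.61  2.34]
lift t 7.31 gap 0.0669 gf 45.3 ft [-0.4  0.1 -2.5] tq [-0.05  0.39 -0.03] p [ 0.4754 -0.1648  0.1935] q [-0.34 -0.04  0.65  2.14 -0.1   0.83  2.1 ]
(array([21.25,  0.  ]), (143.5, 77.5), 0.0)
```

View pics/b2c.png

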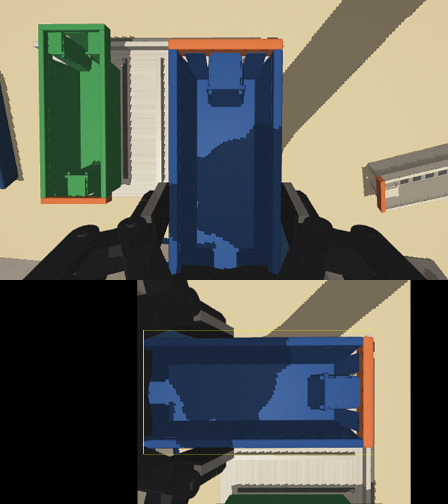

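Run:
```python
from plan import *
e=np.load("est1.npz");B,FB=e["B"],e["FB"]
im=cv2.imread("pics/b2.png");p=pickle.load(open("b2.pkl","rb"))
P,q=grip(B,FB,1,-1);s=ctrl.get_state()
# expected tub pose in hand from the actual tool pose
Ra=R.from_quat(s["tcp_rot"]);Rg=R.from_quat(q);F=(Ra*Rg.inv()).as_matrix()@FB
O=np.array(s["eef_pos"])+(Ra*Rg.inv()).apply(B-P)
w=rim(im,p,O,F,"blue")[3];h=cv2.cvtColor(w,cv2.COLOR_BGR2HSV)
m=cv2.inRange(h,(3,150,70),(16,255,255));m[:,:1000*0+800]=0
c=max(cv2.findContours(m,0,2)[0],key=cv2.contourArea);(cx,cy),sz,g=cv2.minAreaRect(c)
print("orange centre mm",cx/4-140,cy/4-70,np.array(sz)/4,g, cv2.boundingRect(c)); print("rot dev deg",np.degrees((Ra*Rg.inv()).as_rotvec()))
mb=cv2.inRange(h,(100,110,15),(130,255,255))
for x in(40,60,80):
    r=np.flatnonzero(mb[:,int((x+140)*4)]);print(x,r.min()/4-70,r.max()/4-70)
```

```text
orange centre mm 87.875 0.0 [ 9.75 69.  ] 0.0 (892, 142, 40, 277)
rot dev deg [0.0244703  0.20382182 0.00139432]
40 -34.0 34.5
60 -34.25 34.25
80 -34.25 34.25
```

```bash
cat >> plan.py <<'E'
def lower(O,F,k,sg,hi,lo,step=.0015,fmax=6.):
    """straight down in steps from underside height hi until contact; returns commanded underside height"""
    z=hi;f0=ctrl.get_state()["ft_force"][2];log=[]
    while z>lo:
        z-=step;P,q=grip(O+np.array([0,0,z]),F,k,sg);ctrl.movel(P,q,speed=.03);ctrl.pause(.03)
        s=ctrl.get_state();df=s["ft_force"][2]-f0
        log.append((round(z*1000,1),round((s["eef_pos"][2]-P[2])*1000,1),round(df,1)))
        if df>fmax:break
    print(log);return z
E
python3 - <<'E'
from plan import *
e=np.load("est1.npz");W,FW=e["W"],e["FW"];F=frame(-FW[:,0],up)
P,q=grip(W+[0,0,.15],F,1,-1)
ctrl.move_ptp(P,q);st("over")
P,q=grip(W+[0,0,.062],F,1,-1);ctrl.movel(P,q,speed=.12);ctrl.pause(.1);st("near");snap("p1")
z=lower(W,F,1,-1,.062,.0465);st("end %.4f"%z)
cv2.imwrite("pics/sc1.png",cv2.resize(vision.read_camera("scene")[170:330,270:470,::-1],None,fx=3,fy=3,interpolation=cv2.INTER_CUBIC))
E
```

```text
over t 8.76 gap 0.067 gf 45.3 ft [ 0.8  0.2 -2.8] tq [-0.5  -0.22  0.03] p [0.5471 0.1841 0.1726] q [-0.55  0.36  0.39  1.78 -0.45  1.17  0.53]
near t 9.74 gap 0.0664 gf 45.3 ft [-0.1  0.2 -2.8] tq [-0.41 -0.23  0.04] p [0.5481 0.186  0.0864] q [-0.52  0.47  0.36  1.83 -0.52  1.02  0.62]
[(60.5, np.float64(0.2), np.float64(-0.3)), (59.0, np.float64(-0.1), np.float64(-0.8)), (57.5, np.float64(-0.1), np.float64(-0.2)), (56.0, np.float64(-0.1), np.float64(-0.7)), (54.5, np.float64(-0.1), np.float64(0.4)), (53.0, np.float64(-0.1), np.float64(0.7)), (51.5, np.float64(-0.1), np.float64(0.3)), (50.0, np.float64(0.2), np.float64(1.4)), (48.5, np.float64(0.4), np.float64(3.0)), (47.0, np.float64(1.3), np.float64(8.3))]
end 0.0470 t 12.62 gap 0.0666 gf 46.1 ft [-1.  -1.2  5.7] tq [-0.24  0.3   0.13] p [0.5477 0.1856 0.0714] q [-0.51  0.49  0.35  1.84 -0.54  1.    0.63]
```

View pics/sc1.png

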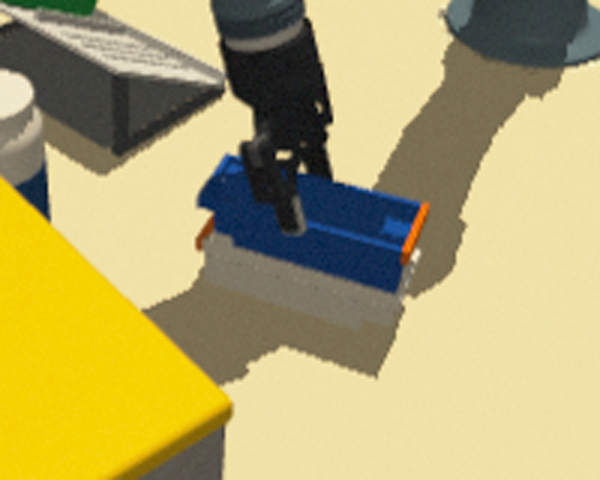

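Blue is seated on white: contact came at 48–50 mm, while riding on the rim would show about 56 mm. The scene view shows it level, with white's orange end left and blue's right. I'll release, look at the stack, then look at green.

Run:
```python
from plan import *
e=np.load("est1.npz");W,FW,G,FG=e["W"],e["FW"],e["G"],e["FG"];F=frame(-FW[:,0],up)
P,q=grip(W+[0,0,.0485],F,1,-1);ctrl.movel(P,q,speed=.03)
jaws.move_gripper(.085);ctrl.pause(.1);st("open")
ctrl.movel(P+[0,0,.06],q,speed=.15)
ctrl.move_ptp(W+[0,0,.235],toolq(FW,-1));ctrl.pause(.15);im,p=snap("s1");st("view")
O,f,w=refine(im,p,W+[0,0,.05],F,"blue");print("blue on stack vs W mm",(F.T@(O-W)*1000).round(1),"W",W)
ctrl.move_ptp(np.append((G+FG@[0,0,.05])[:2],.27),toolq(frame(-FG[:,0]*[1,1,0],up),1));ctrl.pause(.15);im2,p2=snap("g1");st("gview")
G,FG,w2=refine(im2,p2,G,FG,"green");print(G,np.degrees(np.arctan2(FG[1,0],FG[0,0])))
np.savez("est2.npz",O=O,F=f,G=G,FG=FG)
cv2.imwrite("pics/v2.png",cv2.resize(np.vstack([w,w2,cv2.resize(im,(1120,700))]),None,fx=.3,fy=.3,interpolation=cv2.INTER_AREA))
for dz in(0,.05,.1):
    Pg,qg=grip(G+[0,0,dz],FG,-1,1);x=kin.inverse_kinematics(Pg,qg);print(None if x is None else np.round(x,2))
```

```text
open t 13.35 gap 0.085 gf 0.0 ft [-0.3 -0.3 -0.1] tq [-0.33 -0.15  0.04] p [0.5466 0.1861 0.0714] q [-0.51  0.49  0.35  1.84 -0.54  1.    0.63]
view t 14.6 gap 0.0854 gf 0.0 ft [-0.3 -0.7 -0.1] tq [ 0.01 -0.02 -0.  ] p [0.5494 0.1772 0.2325] q [-0.79  0.24  0.47  1.77 -0.12  1.17  0.21]
blue 0 shift [ 0.4 -2. ] size [182.8  68. ] rot 0.0
blue 1 shift [0. 0.] size [183.  68.] rot 0.0
blue on stack vs W mm [ 0.4 -2.  50. ] W [0.5505375  0.17908296 0.        ]
gview t 16.7 gap 0.0852 gf 0.0 ft [-1.  -0.6  0.2] tq [ 0.04  0.04 -0.02] p [ 0.4948 -0.3159  0.2699] q [-0.17  0.27  0.8   1.71 -0.2   1.25  2.41]
green 0 shift [ 0.1 -3.8] size [184.9  67.7] rot -0.09
green 1 shift [ 0.  -0.1] size [185.   67.8] rot 0.0
[ 0.51965989 -0.31723785  0.05867002] 9.095731166573403
[ 0.06  0.41  0.62  2.01 -0.61  0.72  2.79]
[-0.01  0.33  0.69  1.98 -0.52  0.8   2.71]
[-0.06  0.26  0.74  1.94 -0.44  0.89  2.63]
```

View pics/v2.png

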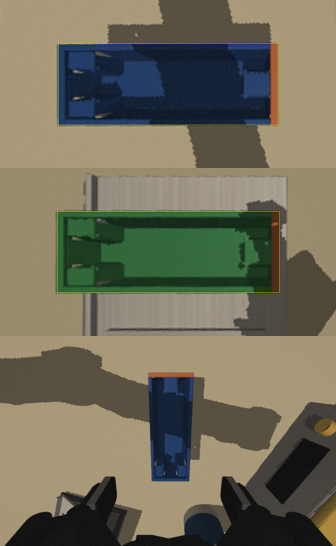

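Blue measures 183x68 on the assumed plane, so it is at the right height. It is straight and within 2 mm of white. Green measures 185x68 with a clear outline. Next I'll grip green and place it on blue.

Run:
```python
from plan import *
e=np.load("est2.npz");O,F,G,FG=e["O"],e["F"],e["G"],e["FG"]
z=np.array([0,0,1.]);P,q=grip(G,FG,-1,1)
ctrl.move_ptp(P+.09*z,q);ctrl.movel(P,speed=.12);st("down")
jaws.move_gripper(.06,40);st("gripped")
ctrl.movel(P+.02*z,speed=.08);ctrl.movel(P+.14*z,speed=.15);st("lift")
Fg=frame(-F[:,0],up);Ot=O.copy();Ot[2]=0
P,q=grip(Ot+[0,0,.2],Fg,-1,1);ctrl.move_ptp(P,q)
P,q=grip(Ot+[0,0,.112],Fg,-1,1);ctrl.movel(P,q,speed=.12);ctrl.pause(.1);st("near")
im,p=snap("p2")
w=rim(im,p,Ot+[0,0,.112],Fg,"green");print(w[:3])
zz=lower(Ot,Fg,-1,1,.112,.0965);s=st("end %.4f"%zz);np.savez("est3.npz",Ot=Ot,Fg=Fg,zz=zz)
```

```text
down t 18.1 gap 0.0849 gf 0.0 ft [ 0.3 -0.  -0.3] tq [-0.05  0.16  0.01] p [ 0.5026 -0.3206  0.0759] q [ 0.05  0.41  0.62  2.   -0.61  0.72  2.79]
gripped t 18.41 gap 0.0663 gf 45.5 ft [-1.8 -0.1  5.9] tq [0.1  0.42 0.04] p [ 0.5024 -0.3206  0.0764] q [ 0.05  0.41  0.62  2.   -0.61  0.72  2.79]
lift t 19.76 gap 0.0664 gf 44.9 ft [-0.2  0.3 -1.5] tq [-0.03  0.3   0.02] p [ 0.5009 -0.3191  0.2136] q [-0.08  0.21  0.75  1.9  -0.36  0.95  2.56]
near t 22.57 gap 0.0669 gf 44.9 ft [ 0.3  0.1 -0.9] tq [-0.35 -0.22  0.04] p [0.5496 0.1872 0.1364] q [-0.7   0.44  0.58  1.81 -0.57  1.14  0.64]
(array([-21.875,   2.   ]), (145.25, 69.5), 0.0)
[(110.5, np.float64(0.2), np.float64(-0.8)), (109.0, np.float64(-0.1), np.float64(-1.3)), (107.5, np.float64(-0.1), np.float64(-0.4)), (106.0, np.float64(-0.1), np.float64(0.2)), (104.5, np.float64(-0.1), np.float64(-0.9)), (103.0, np.float64(-0.1), np.float64(0.1)), (101.5, np.float64(-0.1), np.float64(-1.0)), (100.0, np.float64(0.1), np.float64(0.1)), (98.5, np.float64(0.4), np.float64(1.9)), (97.0, np.float64(0.1), np.float64(2.7)), (95.5, np.float64(1.5), np.float64(8.8))]
end 0.0955 t 25.73 gap 0.0668 gf 45.9 ft [-2.2 -2.6  8.1] tq [-0.41  0.67  0.09] p [0.5487 0.187  0.1201] q [-0.69  0.46  0.57  1.82 -0.59  1.11  0.66]
```

Run:
```python
from plan import *
e=np.load("est3.npz");Ot,Fg,zz=e["Ot"],e["Fg"],float(e["zz"])
P,q=grip(Ot+[0,0,zz+.0015],Fg,-1,1);ctrl.movel(P,q,speed=.03);st("pre")
jaws.move_gripper(.085);ctrl.pause(.1);st("open")
ctrl.movel(P+[0,0,.06],q,speed=.15)
ctrl.move_ptp(Ot+[0,0,.285],toolq(Fg,-1));ctrl.pause(.15);im,p=snap("s2");st("view")
O,f,w=refine(im,p,Ot+[0,0,.1],Fg,"green");print("green vs blue mm",(Fg.T@(O-Ot)*1000).round(1))
sc=vision.read_camera("scene")[:,:,::-1]
a=cv2.resize(sc[205:295,320:430],None,fx=5,fy=5,interpolation=cv2.INTER_CUBIC)
b=cv2.resize(im[:, 150:500],(245,280));b=cv2.copyMakeBorder(b,0,450-280,0,0,0)
cv2.imwrite("pics/fin.png",np.hstack([a,b]))
```

```text
pre t 25.98 gap 0.0668 gf 45.3 ft [-0.  -0.6  2.5] tq [-0.27  0.02 -0.  ] p [0.5485 0.1873 0.1202] q [-0.69  0.46  0.57  1.82 -0.59  1.11  0.65]
open t 26.41 gap 0.085 gf 0.0 ft [0.2 0.1 0.6] tq [-0.28 -0.15  0.01] p [0.5483 0.1872 0.1199] q [-0.69  0.46  0.57  1.82 -0.59  1.11  0.65]
view t 27.67 gap 0.0848 gf 0.0 ft [-0.2 -1.1  0. ] tq [ 0.01 -0.07  0.01] p [0.551  0.1786 0.2825] q [-0.98  0.23  0.7   1.71 -0.15  1.27  0.24]
green 0 shift [-1.5  1.6] size [182.5  67.2] rot 0.0
green 1 shift [-0.  -0.1] size [182.6  67.1] rot -0.09
green vs blue mm [ -1.5   1.5 100. ]
```

View pics/fin.png

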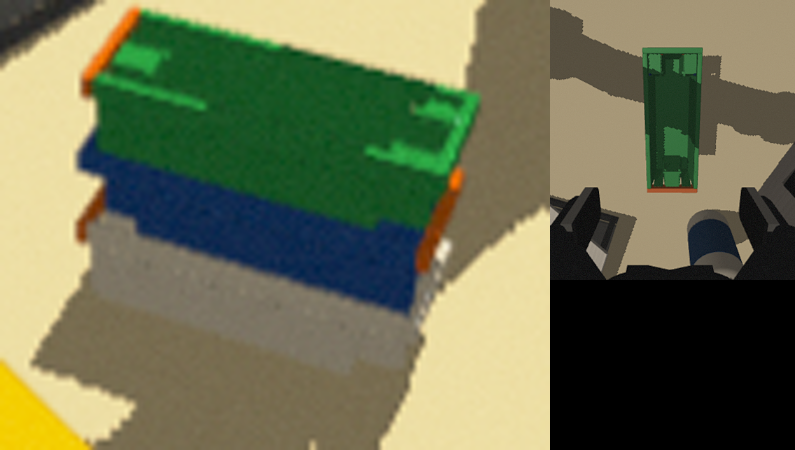

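Run:
```python
from plan import *
e=np.load("est3.npz");Ot,Fg=e["Ot"],e["Fg"]
def widths(n,O,F,kind):
    w=rim(cv2.imread(f"pics/{n}.png"),pickle.load(open(n+".pkl","rb")),O,F,kind)[3];h=cv2.cvtColor(w,cv2.COLOR_BGR2HSV)
    lo,hi=((45,110,15),(85,255,255)) if kind=="green" else ((100,110,15),(130,255,255))
    m=cv2.medianBlur(cv2.inRange(h,lo,hi),5)
    for x in(-85,-70,-40,0,40,70,80):
        r=np.flatnonzero(m[160:400,(x+140)*4:(x+140)*4+12].any(1));print(kind,x,r.min()/4-30,r.max()/4-30,(r.max()-r.min()+1)/4)
widths("s1",Ot+[0,0,.05],frame(-Fg[:,0],up),"blue");widths("s2",Ot+Fg@[-.0015,.0015,.1],Fg,"green");widths("g1",np.load("est2.npz")["G"],np.load("est2.npz")["FG"],"green")
p=vision.camera_params("scene");sc=vision.read_camera("scene")[:,:,::-1];h=cv2.cvtColor(sc,cv2.COLOR_BGR2HSV)
m=cv2.inRange(h,(3,150,60),(16,255,255));m[:205]=0;m[300:]=0;m[:,:320]=0;m[:,430:]=0
for c in cv2.findContours(m,0,2)[0]:print("orange",c.mean((0,1)).round(1),cv2.boundingRect(c))
W=np.load("est1.npz")["W"]
for z,k,O in((0,1,W),(.05,-1,Ot),(.1,1,Ot+Fg@[-.0015,.0015,0])):
    print("pred mid outer band",proj(p,O+Fg@[k*.092,0,z+.049]).round(1),"top",proj(p,O+Fg@[k*.08875,0,z+.056]).round(1))
```

```text
blue -85 -30.0 29.75 60.0
blue -70 -30.0 29.75 60.0
blue -40 -30.0 29.75 60.0
blue 0 -30.0 29.75 60.0
blue 40 -30.0 29.75 60.0
blue 70 -30.0 29.75 60.0
blue 80 -30.0 29.75 60.0
green -85 -30.0 29.75 60.0
green -70 -30.0 29.75 60.0
green -40 -30.0 29.75 60.0
green 0 -30.0 29.75 60.0
green 40 -30.0 29.75 60.0
green 70 -30.0 29.75 60.0
green 80 -30.0 29.75 60.0
green -85 -30.0 29.75 60.0
green -70 -30.0 29.75 60.0
green -40 -30.0 29.75 60.0
green 0 -30.0 29.75 60.0
green 40 -30.0 29.75 60.0
green 70 -30.0 29.75 60.0
green 80 -30.0 29.75 60.0
orange [337.7 247.1] (336, 243, 5, 10)
orange [407.8 248.3] (403, 238, 10, 21)
orange [340.5 215.5] (336, 207, 12, 17)
pred mid outer band [339.1 243.2] top [340.3 241.5]
pred mid outer band [408.5 248.5] top [407.5 246. ]
pred mid outer band [340.2 214.2] top [341.5 212.3]
```

Run:
```python
from plan import *
e=np.load("est3.npz");Ot,Fg=e["Ot"],e["Fg"];g=np.load("est2.npz")
def widths(n,O,F,kind):
    w=rim(cv2.imread(f"pics/{n}.png"),pickle.load(open(n+".pkl","rb")),O,F,kind)[3];h=cv2.cvtColor(w,cv2.COLOR_BGR2HSV)
    lo,hi=((45,110,15),(85,255,255)) if kind=="green" else ((100,110,15),(130,255,255))
    m=cv2.medianBlur(cv2.inRange(h,lo,hi),5);o=[]
    for x in(-85,-60,-20,20,60,80):
        r=np.flatnonzero(m[80:480,(x+140)*4:(x+140)*4+12].any(1));o.append((r.min()/4-50,r.max()/4-50,(r.max()-r.min()+1)/4))
    print(n,kind,o)
widths("s1",Ot+[0,0,.05],frame(-Fg[:,0],up),"blue");widths("s2",Ot+Fg@[-.0015,.0015,.1],Fg,"green");widths("g1",g["G"],g["FG"],"green")
```

```text
s1 blue [(np.float64(-32.5), np.float64(33.75), np.float64(66.5)), (np.float64(-33.0), np.float64(33.75), np.float64(67.0)), (np.float64(-33.0), np.float64(33.75), np.float64(67.0)), (np.float64(-33.25), np.float64(33.75), np.float64(67.25)), (np.float64(-33.75), np.float64(33.75), np.float64(67.75)), (np.float64(-33.75), np.float64(33.75), np.float64(67.75))]
s2 green [(np.float64(-33.0), np.float64(33.5), np.float64(66.75)), (np.float64(-33.0), np.float64(33.5), np.float64(66.75)), (np.float64(-32.75), np.float64(33.25), np.float64(66.25)), (np.float64(-33.25), np.float64(33.5), np.float64(67.0)), (np.float64(-33.25), np.float64(33.0), np.float64(66.5)), (np.float64(-33.25), np.float64(33.0), np.float64(66.5))]
g1 green [(np.float64(-33.25), np.float64(33.5), np.float64(67.0)), (np.float64(-33.75), np.float64(33.5), np.float64(67.5)), (np.float64(-33.5), np.float64(33.75), np.float64(67.5)), (np.float64(-33.5), np.float64(33.5), np.float64(67.25)), (np.float64(-33.5), np.float64(33.5), np.float64(67.25)), (np.float64(-33.5), np.float64(33.5), np.float64(67.25))]
```

Green's rim shows constant width from end to end, so the top of the stack is level. The heights and the scene reprojections agree, and the gripper is well clear.

```bash
python3 -c "
from bench import ctrl, vision, jaws, kin
print(ctrl.sign_off(), ctrl.get_state()['time_s'])"
```

```text
the job is handed in; nothing more can be done
the job is handed in; nothing more can be done
```

The job is handed in at about 28 s of robot time: blue is stacked on white and green on blue, each turned end for end, and by camera and contact height the stack looks level, straight (within about 2 mm) and seated; white and the bystanders were not re-measured.

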